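# Unbolt the gauge-block case and flip its lid open

### The arm

A 6-joint arm with a two-finger parallel gripper is mounted at the origin on a cart in front of the work surface, level with it; the furniture and walls round the work are solid. World frame = base frame: x ahead of the robot, y to its left, z up, the work surface at z = 0. Lengths are in mm, angles in rad, forces in N, time in s.
With the tool pointing down it reaches from about 300 to 1000 mm from the base axis. Payload 5.1 kg.
Tool frame: the origin (TCP) lies midway between the tips of the shut fingers; the grasp point (between the pads) lies 19 mm behind it (robot.grip_depth is the distance from the TCP to the grasp point, in mm); z points along the fingers, y is the direction in which the jaws open and shut (so a half turn about z gives the same grasp; the last joint's range is limited). The gripper opens to 95 mm and grips with 3 to 60 N. Pads are 20 mm wide; open, the fingers measure 119 mm over their backs; the gripper's body (75 mm by 180 mm) begins 59 mm behind the grasp point.
Start: joints at [-1.336, 0.124, 1.65, -0, 1.367, -0.083], TCP at [203.078, -617.45, 214.656] pointing down, gripper open.
Joint ranges: [-2.61, 2.61], [-1.02, 2.33], [0.03, 2.71], [-1.35, 4.49], [0.32, 2.68], [-2.91, 2.91]. Speed limits (rad/s): [2.57, 2.57, 3.14, 3.14, 3.14, 3.14].

### API

Orientations are given as a unit quaternion [x, y, z, w].
In Python, from station import robot gives the robot as it stands.
- The arm moves only by the tool servo_tool, never from a script. Its arguments are lists of equal length, an entry for each row: "claw": the opening, from 0 (shut) to 1 (fully open); "delta_pos": the shift along the world's x, y, z in cm, a list of three; "rotation": the turn, a rotation vector about the world's x, y, z in rad, a list of three. A call has 1 to 10 rows; each row is the pose to reach, as a shift and turn from the pose commanded when the call began; what a row does not reach only later rows make up. A row lasts 1/12 s, in which the tool goes at most 41.7 mm and 7.16 degrees, less where a joint would pass 70% of its speed; a pose out of reach is approached as far as the arm can. A call with a gripper value outside its range is refused whole. The fingers move at their own pace and stop on an object; "grip_force" is the grip in N (left out, the last holds). Time passes only in rows, so rows that repeat a pose let the fingers close. It gives the time, the measured TCP pose, the force and the opening at its end, in the units of the state.
- robot.read_state(): the state, without advancing time (a new reading comes with each control period).
- robot.get_image(name): name is "scene" or "top" or "wrist"; returns a dict with "frame" (480x640x3 uint8, red, green, blue), "mtx" (3x3 intrinsics, pixels), "extrinsics" (4x4, takes a point from world to camera coordinates); the wrist camera has in their place "tool_from_camera" (4x4, takes a point from camera to tool coordinates, whose origin is the TCP and whose axes are the flange's). Camera axes: x right, y down, z forward; pixel columns grow to the right and rows downward; lengths in mm; the calibration is good to about 2 mm. A picture is of the moment at which its call begins: read the wrist's pose just before it. There is no depth.
- robot.finish_job(): hands the job in, once; it reports no verdict.
Trained networks look in the newest picture that a camera, given by its name, has taken for a name from the list of things; names that differ only in an ending like _2 or _b are one class to them, and where a whole thing is asked for, a point or a joint stands for the part that bears it (a point fixed in the world has none). Each returns a list of dicts, best first, with "p" (0 to 1); they miss things now and then, are a little off and sometimes report something else, mostly with a low value. They report only what shows in the picture. A call takes as long as a camera call.
- robot.silhouettes(camera, thing): "mask" (480x640 bool, what is visible of it) and "at" ([column, row] in pixels, amid what is visible of it).
- robot.tip_of(camera, thing): "at" ([column, row] in pixels: a listed point, or the origin of a listed thing).
The state is a dict: "clock": time; "joints": joint angles; "dq": joint speeds; "tau": joint torques, N m; "eef_pos": TCP position; "eef_rot": TCP orientation; "ft_force": force on the tool from outside, world axes, zero at the start; "torque": the same for the moment, N m; "gripper_width": finger opening in mm.
Only numpy, scipy, OpenCV 4.12 (cv2) and the standard library are available. Lean on these libraries where they do the work, as an engineer would, in place of code of your own. Each camera call takes 0.05 s, during which the arm holds its last target.

### The job

Open the wooden gauge-block case so that the blocks can be reached: with a fingertip push the bolt on its front by its knob all the way out of the keeper, then put the fingertip under the metal finger lift of the lid and flip the lid up and over its upright position, so that it rests open against its stop by its own weight. Pick nothing up: the case stays standing where it is, and the things around it are not disturbed.

Things in the scene. Friction and masses are not known exactly. Their poses are not given: they have to be found in the camera images.
- gauge_case: Loose wooden case of gauge blocks, 170 mm wide (its y), 100 mm deep (its x), 38 mm tall when shut, about 1.2 kg. Origin: centre of its underside; z up. Its front, with the fittings, faces its own -x (front face at x = -51 mm) and looks to the robot's right. Lid 7 mm thick, its underside at z = 31 mm when shut.
- bolt_knob (a point): Centre of the sliding bolt's turned steel knob, 13 mm across, sticking out 26 mm from the case's front. With the bolt home it is at case x = -69, y = -58, z = 22 mm; the bar runs along y behind it, in a channel 6 mm proud of the front. Push the knob towards the case's -y to draw the bolt: about 1 N moves it and it stays where it is left.
- case_bolt (a joint): Travel of the bolt in m: 0 fully home (lid locked), 0.016 fully withdrawn, at its stop. It starts at 0 to 0.003. The lid's keeper, a strap round the bolt at case y = -26 to -34 mm, 10 mm proud of the front and reaching down to z = 13 mm, is free from 0.013 on; before that the lid lifts no more than about 2 degrees.
- lid_lip (a point): Middle of the outer edge of the finger lift: a flat metal lip 32 mm wide (case y -16 to +16 mm) that sticks out 20 mm from the lid's front edge, 2.5 to 4 mm thick, its underside 32 mm above the desk with free space below when shut. This point is then at case x = -71, y = 0, z = 34 mm, 121 mm from the hinge line.
- lid_hinge (a point): Middle of the lid's hinge line, at case x = +50, y = 0, z = 31 mm. The lid turns about the case's y axis here.
- gauge_case_lid (a joint): Angle of the lid in rad: 0 shut, 1.57 upright, 1.83 fully open against its stop (leaning back 15 degrees). The hinge runs freely: below about 1.5 the lid (0.14 kg) falls shut, above it falls open and stays. Lifting it at the finger lift takes about 0.7 N. The open lid reaches 26 mm behind the hinge line.
- sample_1: small round stepped steel test piece, 26 mm across and 53 mm tall, standing loose behind the case. Origin: centre of its underside.
- loupe: black-topped eye loupe, 41 mm across and 36 mm tall, standing loose behind the case. Origin: centre of its underside.
- v_block: small dark steel V-block, 38x43x42 mm, standing loose on the desk to the right of the case. Origin: centre of its underside.
- pen: black pen, 12x145x9 mm, lying loose on the black notebook left of the case. Origin: centre of its underside.

How it is judged:
By the outcome, as a careful person would: the job done as asked, in the order asked, and still so for the second after the job is handed in, with the robot touching nothing.
It also fails if it takes over 64 s, if anything falls off the work surface, if the arm or the gripper's body presses on something with over 40 N, if the wrist force passes 120 N, or if a joint passes its speed limit or range.

## Working session

There is one attempt and no reset: what is moved stays moved. The work goes in short steps, Python scripts to look and compute and a tool call to move; the robot and the scene stay as the last step left them, time stands still between calls to the robot, and variables do not carry over. Pictures are saved under pics/ and viewed, and the job is handed in when it is done.

Besides the shell and the picture viewer there is one more tool, called as a command line: name --argument value ..., lists and objects as JSON in quotes. servo_tool: Moves the arm, as the interface text tells. Its arguments: {"type":"object","properties":{"claw":{"type":"array","items":{"type":"number"}},"delta_pos":{"type":"array","items":{"type":"array","items":{"type":"number"}}},"rotation":{"type":"array","items":{"type":"array","items":{"type":"number"}}},"grip_force":{"type":"number"}},"required":["claw","delta_pos","rotation"]}

```bash
mkdir -p pics; ls; python3 - <<'E'
from station import robot
import cv2
s=robot.read_state();print(s)
for n in("scene","top","wrist"):
    d=robot.get_image(n);cv2.imwrite(f"pics/{n}0.png",d["frame"][:,:,::-1])
    print(n,d["mtx"].tolist(),(d.get("extrinsics") if "extrinsics" in d else d["tool_from_camera"]).tolist())
    for t in("bolt_knob","lid_lip","lid_hinge","gauge_case","sample_1","loupe","v_block","pen"):
        print(t,[(x["at"],round(x["p"],2)) for x in robot.tip_of(n,t)][:2])
E
```

```text
pics
{'clock': 0.0, 'joints': array([-1.33559301e+00,  1.24503313e-01,  1.65165064e+00,  2.21491272e-05,
        1.36750290e+00, -8.25723199e-02]), 'dq': array([-0.00064637, -0.00040798, -0.00010062, -0.0020614 ,  0.00133655,
       -0.00031893]), 'tau': array([ 2.10355101e-04, -4.17605531e+01, -3.59932566e+01,  7.75212399e-02,
        4.92011360e-02, -1.82356393e-04]), 'eef_pos': array([ 202.9422981 , -616.83792273,  213.40201957]), 'eef_rot': array([ 9.87403693e-01,  1.58217828e-01, -6.78761699e-05, -1.02992281e-03]), 'ft_force': array([ 0.51481077,  0.20074025, -1.07696565]), 'torque': array([-0.0013507 ,  0.00321162,  0.02514299]), 'gripper_width': 95.03044688622495}
scene [[600.0272159931698, 0.0, 318.18545462913244], [0.0, 600.0272159931698, 240.6042953610143], [0.0, 0.0, 1.0]] [[-0.5655094920076299, -0.8245634347656535, 0.017150991129971996, 201.8671683906966], [-0.612686947706362, 0.40609573989695774, -0.6780125029435699, 398.7974861136526], [0.5520993738083155, -0.39393069452000135, -0.7348502496124333, 1098.3389342493986], [0.0, 0.0, 0.0, 1.0]]
bolt_knob [([338.9, 233.9], 0
[... 667 characters left out ...]
], 0.46)]
lid_hinge [([297.0, 221.8], 0.88)]
gauge_case [([315.2, 233.6], 0.59)]
sample_1 [([260.1, 226.3], 0.57)]
loupe [([268.5, 205.5], 0.49)]
v_block [([469.1, 220.9], 0.92)]
pen [([139.8, 271.6], 0.54)]
wrist [[416.83198742666764, 0.0, 311.97207602688866], [0.0, 416.83198742666764, 238.0564046505598], [0.0, 0.0, 1.0]] [[-0.0001446567210257393, -0.963280553575566, -0.268496842025344, 75.73276406121708], [0.9999995478845664, -0.0003916898618550085, 0.0008664927660911502, 0.5884969480731694], [-0.0009398431223508575, -0.26849659528977565, 0.9632801747221326, -168.99228057188463], [0.0, 0.0, 0.0, 1.0]]
bolt_knob []
lid_lip []
lid_hinge []
gauge_case []
sample_1 []
loupe []
v_block []
pen []
```

View pics/scene0.png

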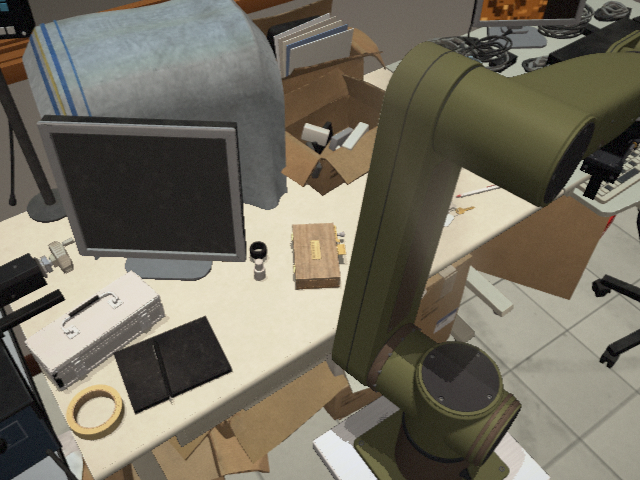

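View pics/top0.png

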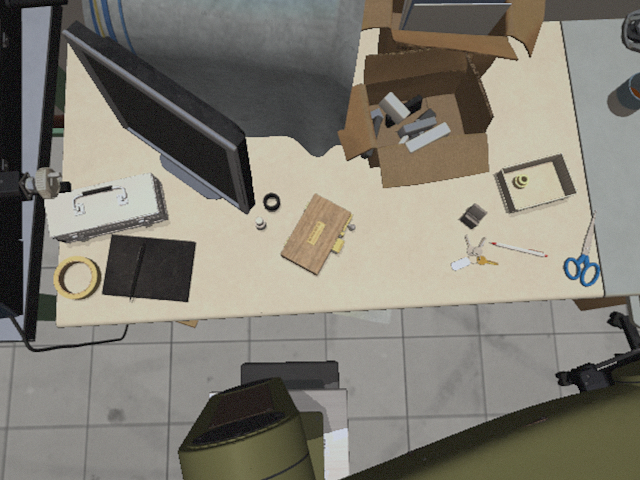

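```bash
cat > h.py <<'E'
import numpy as np,cv2
from scipy.spatial.transform import Rotation as R
from station import robot
def cam(n):
    d=robot.get_image(n);K=d["mtx"]
    if n=="wrist":
        s=robot.read_state();T=np.eye(4);T[:3,:3]=R.from_quat(s["eef_rot"]).as_matrix();T[:3,3]=s["eef_pos"]
        E=np.linalg.inv(T@d["tool_from_camera"])
    else:E=d["extrinsics"]
    return d["frame"],K,E
def proj(K,E,P):
    p=E[:3,:3]@np.asarray(P,float)+E[:3,3];q=K@p;return q[:2]/q[2]
def tri(obs):
    A=[]
    for K,E,uv in obs:
        P=K@E[:3];A+= [uv[0]*P[2]-P[0],uv[1]*P[2]-P[1]]
    X=np.linalg.svd(np.array([a/np.linalg.norm(a[:3]) for a in A]))[2][-1];return X[:3]/X[3]
def onz(K,E,uv,z):
    C=-E[:3,:3].T@E[:3,3];d=E[:3,:3].T@np.linalg.inv(K)@[uv[0],uv[1],1];return C+d*(z-C[2])/d[2]
E
python3 - <<'E'
from h import *
c={n:cam(n) for n in("scene","top")}
for t,z in dict(bolt_knob=22,lid_lip=34,lid_hinge=31,gauge_case=0,sample_1=0,loupe=0,v_block=0,pen=10).items():
    o=[]
    for n in c:
        r=robot.tip_of(n,t)
        if r:o.append((c[n][1],c[n][2],r[0]["at"])); print(t,n,onz(*o[-1],z).round(1))
    if len(o)==2:print("   tri",tri(o).round(1))
for n in c:
    f=c[n][0];u,v=(320,240) 
    cv2.imwrite(f"pics/{n}z.png",cv2.resize(f[170:310,230:420] if n=="scene" else f[170:290,230:400],None,fx=4.2,fy=4.2,interpolation=cv2.INTER_CUBIC)[:,:,::-1])
E
```

```text
bolt_knob scene [ 526.4 -182.    22. ]
bolt_knob top [ 533.2 -186.4   22. ]
   tri [ 535. -188.   11.]
lid_lip scene [ 481.9 -162.5   34. ]
lid_lip top [ 480.9 -156.1   34. ]
   tri [ 478.3 -157.    41.2]
lid_hinge scene [540.4 -58.3  31. ]
lid_hinge top [539.1 -50.7  31. ]
   tri [535.5 -52.6  39.8]
gauge_case scene [509.6 -98.4   0. ]
gauge_case top [516.1 -97.3   0. ]
   tri [515.3 -99.3  -5.2]
sample_1 scene [544.6  30.8   0. ]
sample_1 top [534.4  38.2   0. ]
   tri [531.2  36.9  17.3]
loupe scene [591.5   6.7   0. ]
loupe top [601.2   7.2   0. ]
   tri [601.2   5.3  -8.7]
pen scene [438.6 332.3  10. ]
pen top [436.8 319.8  10. ]
   tri [441.7 328.   -1.6]
```

View pics/topz.png

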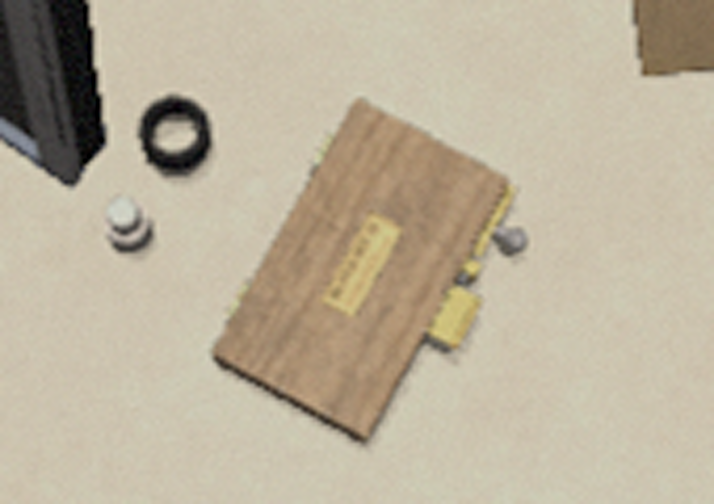

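View pics/scenez.png

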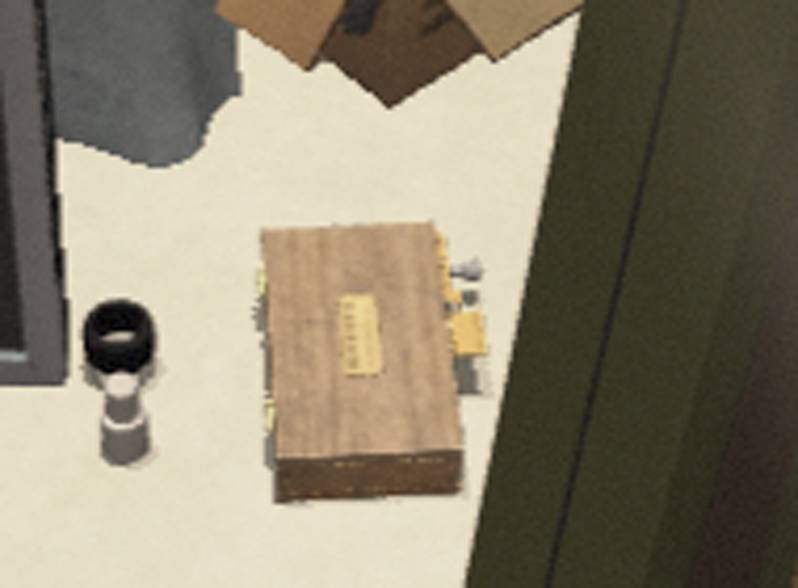

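```bash
python3 - <<'E'
from h import *
from scipy.optimize import least_squares
c={n:cam(n) for n in("scene","top")}
m=[[50,-85],[-50,-85],[-50,85],[50,85]]
px={"top":np.array([(362,98),(512,182),(366,436),(216,353)])/4.2+[230,170],"scene":np.array([(262,228),(434,222),(462,453),(275,457)])/4.2+[230,170]}
ex={"top":dict(k=((353.0,224.5)),l=(343.1,245.1)),"scene":dict(k=(338.9,233.9),l=(346.5,245.1))}
px["top"]=np.vstack([px["top"],np.array([510,240])/4.2+[230,170]]);px["scene"]=np.vstack([px["scene"],np.array([478,269])/4.2+[230,170]])
M=np.array([a+[38] for a in m]+[[-69,-59,22]],float)
def W(p,P):
    cs,s=np.cos(p[2]),np.sin(p[2]);return np.array([p[0]+cs*P[0]-s*P[1],p[1]+s*P[0]+cs*P[1],P[2]])
for sel in(["top"],["scene"],["top","scene"]):
    f=lambda p:np.concatenate([(proj(c[n][1],c[n][2],W(p,P))-u) for n in sel for P,u in zip(M,px[n])])
    r=least_squares(f,[515,-100,1.1]);print(sel,r.x,np.degrees(r.x[2]),r.fun.round(1))
p=r.x
for k,P in dict(knob=(-69,-58,22),lip=(-71,0,34),hinge=(50,0,31)).items():print(k,W(p,P).round(1))
E
```

```text
['top'] [511.77587514 -97.91374947   1.03950415] 59.559200447847864 [-0.7 -0.3  0.1 -0.5  0.2  0.8 -1.3 -0.2  1.7  0.2]
['scene'] [510.34174874 -97.01530212   1.0332712 ] 59.202078924678204 [ 0.3 -0.2  0.7 -0.1  0.3 -0.6 -0.1  0.2 -1.2  0.8]
['top', 'scene'] [511.23566909 -97.59546779   1.03647173] 59.38545562998168 [-0.7 -0.1 -0.  -0.2 -0.1  1.  -1.4 -0.1  1.6  0.5  0.2 -0.4  0.6 -0.5
  0.4 -1.   0.  -0.1 -1.4  0.4]
knob [ 526.  -186.5   22. ]
lip [ 475.1 -158.7   34. ]
hinge [536.7 -54.6  31. ]
```

servo_tool --claw '[0, 0, 0, 0, 0, 0, 0, 0, 0, 0]' --delta_pos '[[3, 4.3, 0], [6, 8.6, 0], [9, 12.9, 0], [12, 17.2, 0], [15, 21.5, 0], [18, 25.8, 0], [21, 30.1, 0], [24, 34.4, 0], [27, 38.7, 0], [30, 43.6, 0]]' --rotation '[[0, 0, 0.07], [0, 0, 0.14], [0, 0, 0.21], [0, 0, 0.28], [0, 0, 0.35], [0, 0, 0.42], [0, 0, 0.49], [0, 0, 0.56], [0, 0, 0.64], [0, 0, 0.72]]'

```text
clock: 3.18
eef_pos: [441.6, -273.4, 215.0]
eef_rot: [0.867, 0.498, 0.0, 0.0]
ft_force: [0.3, 0.3, 0.3]
gripper_width: 33.7
```

servo_tool --claw '[0, 0, 0, 0, 0, 0, 0, 0]' --delta_pos '[[0, 0, 0], [0, 0, 0], [0, 0, -1], [0, 0, -3], [0, 0, -5], [0, 0, -7], [0, 0, -7], [0, 0, -7]]' --rotation '[[0, 0, 0], [0, 0, 0], [0, 0, 0], [0, 0, 0], [0, 0, 0], [0, 0, 0], [0, 0, 0], [0, 0, 0]]'

```text
clock: 3.85
eef_pos: [439.0, -275.8, 142.9]
eef_rot: [0.869, 0.495, -0.001, -0.002]
ft_force: [0.1, 0.4, -0.4]
gripper_width: 0.7
```

```bash
python3 - <<'E'
from h import *
f,K,E=cam("wrist");s=robot.read_state();print(s["clock"],s["eef_pos"],R.from_quat(s["eef_rot"]).as_matrix().round(3).tolist(),s["joints"].round(3),s["gripper_width"],s["ft_force"])
def W(p,P):
    cs,q=np.cos(p[2]),np.sin(p[2]);return np.array([p[0]+cs*P[0]-q*P[1],p[1]+q*P[0]+cs*P[1],P[2]])
p=[511.2,-97.6,1.0365]
for t,P in dict(bolt_knob=(-69,-58,22),lid_lip=(-71,0,34),lid_hinge=(50,0,31)).items():
    r=robot.tip_of("wrist",t); print(t,proj(K,E,W(p,P)).round(1),[(x["at"],x["p"]) for x in r][:2])
cv2.imwrite("pics/w1.png",f[:,:,::-1])
E
```

```text
3.9 [ 440.0546064  -276.25546461  144.59180689] [[0.51, 0.86, -0.001], [0.86, -0.51, 0.0], [-0.0, -0.001, -1.0]] [-0.664 -0.112  2.008 -0.     1.246 -0.129] 0.8777987300721956 [-0.77228008  0.19380101  0.06613208]
bolt_knob [354.6  47.9] [([360.7, 41.6], 0.79)]
lid_lip [262.5  48.3] [([265.1, 44.2], 0.84)]
lid_hinge [ 255.9 -191.1] []
```

View pics/w1.png

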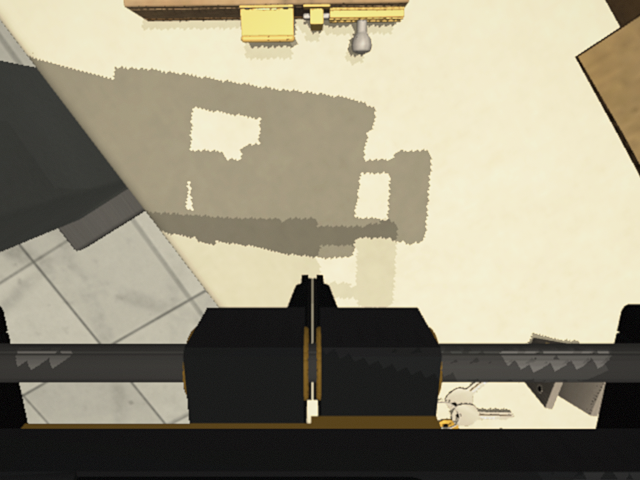

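servo_tool --claw '[0, 0, 0, 0, 0]' --delta_pos '[[1.5, 2.5, 0], [3, 5, 0], [4, 7, 0], [4, 7, 0], [4, 7, 0]]' --rotation '[[0, 0, 0], [0, 0, 0], [0, 0, 0], [0, 0, 0], [0, 0, 0]]'

```text
clock: 4.47
eef_pos: [481.6, -205.0, 145.9]
eef_rot: [0.868, 0.497, 0.0, 0.001]
ft_force: [-0.1, -0.5, -0.7]
gripper_width: 0.3
```

```bash
cat >> h.py <<'E'
def W(p,P):
    cs,q=np.cos(p[2]),np.sin(p[2]);return np.array([p[0]+cs*P[0]-q*P[1],p[1]+q*P[0]+cs*P[1],P[2]])
E
python3 - <<'E'
from h import *
s=robot.read_state();f,K,E=cam("wrist");print(s["clock"],s["eef_pos"],robot.read_state()["eef_pos"])
p=[511.2,-97.6,1.0365]
for t,P in dict(bolt_knob=(-69,-58,22),lid_lip=(-71,0,34),lid_hinge=(50,0,31)).items():
    r=robot.tip_of("wrist",t); print(t,proj(K,E,W(p,P)).round(1),[(x["at"],x["p"]) for x in r][:2])
np.savez("w2",K=K,E=E)
cv2.imwrite("pics/w2.png",f[:,:,::-1])
E
```

```text
4.4667 [ 481.62459744 -204.96817927  145.9269125 ] [ 481.21022064 -205.53009919  145.70607491]
bolt_knob [352.  175.2] [([355.6, 168.9], 0.66)]
lid_lip [267.4 180.3] [([267.4, 176.5], 0.6)]
lid_hinge [262.5 -21.6] [([356.2, 169.7], 0.25)]
```

View pics/w2.png

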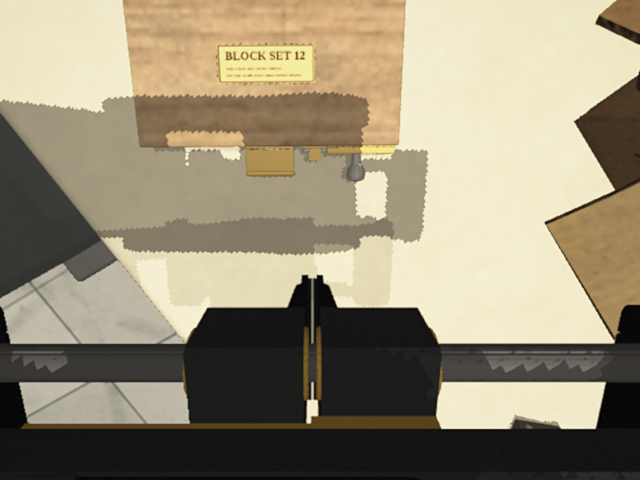

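```bash
python3 - <<'E'
from h import *
from scipy.optimize import least_squares
d=np.load("w2.npz");K,E=d["K"],d["E"]
ob=[((-50,85,38),(140,147)),((-50,-85,38),(400.5,145.5)),((-71,0,34),(270.5,175.5))]
f=lambda p:np.concatenate([proj(K,E,W(p,P))-u for P,u in ob])
r=least_squares(f,[511,-98,1.04]);print(r.x,r.fun.round(1))
p=r.x
print(onz(K,E,(356,172),22),W(p,(-69,-58,22)),proj(K,E,W(p,(-69,-58,22))),proj(K,E,W(p,(-77,-58,22))),proj(K,E,W(p,(50,0,31))))
# tcp in case frame
s=robot.read_state();q=np.array(s["eef_pos"][:2])-p[:2];c,t=np.cos(p[2]),np.sin(p[2]);print("tcp case",c*q[0]+t*q[1],-t*q[0]+c*q[1]);print(c,t)
k=onz(K,E,(356,172),22)[:2]-p[:2];print("knob case",c*k[0]+t*k[1],-t*k[0]+c*k[1])
E
```

```text
[514.19509139 -96.9332477    1.04369488] [-1.2 -0.8  0.3 -0.7  0.9  1.7]
[ 529.50044677 -185.97145226   22.        ] [ 529.61358642 -185.74355122   22.        ] [355.98434428 171.63441377] [355.71895922 183.07644285] [265.56123385 -25.51665807]
tcp case -111.26203817096292 -25.874129595458964
0.5030303319853352 0.8642687574491649
knob case -69.25388042038742 -58.01685807534693
```

servo_tool --claw '[0, 0, 0, 0, 0, 0, 0, 0]' --delta_pos '[[1.5, 1.2, 0], [3, 2.4, -1], [3, 2.4, -3], [3, 2.4, -5.5], [3, 2.4, -8], [3, 2.4, -9], [3, 2.4, -9], [3, 2.4, -9]]' --rotation '[[0, 0, 0], [0, 0, 0], [0, 0, 0], [0, 0, 0], [0, 0, 0], [0, 0, 0], [0, 0, 0], [0, 0, 0]]'

```text
clock: 5.33
eef_pos: [510.5, -181.7, 54.7]
eef_rot: [0.869, 0.496, -0.0, -0.0]
ft_force: [1.1, -0.4, -0.6]
gripper_width: 0.5
```

```bash
cat >> h.py <<'E'
p0=[514.2,-96.9,1.0437]
def tocase(x,p=p0):
    c,t=np.cos(p[2]),np.sin(p[2]);q=np.array(x[:2])-p[:2];return np.array([c*q[0]+t*q[1],-t*q[0]+c*q[1],x[2]]).round(1)
E
cat > look.py <<'E'
import sys
from h import *
n=sys.argv[1]
s=robot.read_state();f,K,E=cam("wrist")
print(s["clock"],s["eef_pos"].round(1),tocase(s["eef_pos"]),"rv",R.from_quat(s["eef_rot"]).as_matrix().round(2).tolist(),"F",s["ft_force"].round(2),"j",s["joints"].round(2))
cv2.imwrite(f"pics/{n}.png",f[:,:,::-1])
E
python3 look.py w3
```

```text
5.3333 [ 510.5 -181.7   54.7] [-75.1 -39.4  54.7] rv [[0.51, 0.86, -0.0], [0.86, -0.51, 0.0], [-0.0, -0.0, -1.0]] F [ 1.09 -0.4  -0.63] j [-0.44  0.04  2.02 -0.    1.08  0.09]
```

View pics/w3.png

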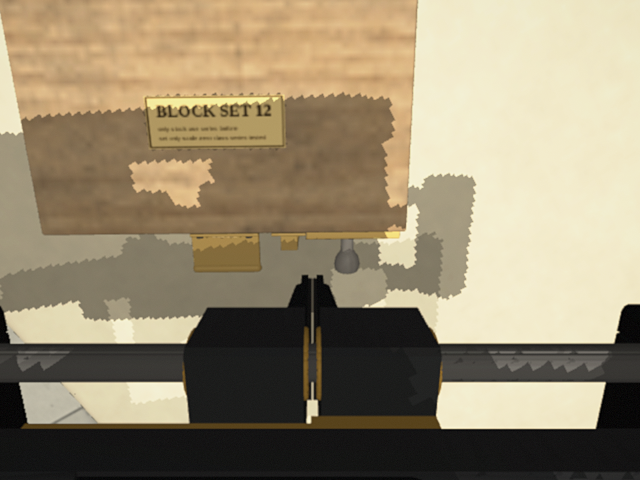

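servo_tool --claw '[0, 0, 0, 0, 0, 0]' --delta_pos '[[-0.05, -0.1, -1], [-0.05, -0.1, -2], [-0.05, -0.1, -3], [-0.05, -0.1, -4.2], [-0.05, -0.1, -4.2], [-0.05, -0.1, -4.2]]' --rotation '[[0, 0, 0], [0, 0, 0], [0, 0, 0], [0, 0, 0], [0, 0, 0], [0, 0, 0]]'

```text
clock: 5.88
eef_pos: [509.1, -181.7, 11.1]
eef_rot: [0.868, 0.496, -0.001, -0.001]
ft_force: [0.5, 1.0, 0.0]
gripper_width: 0.6
```

```bash
python3 look.py w4
```

```text
5.8833 [ 509.1 -181.7   11.1] [-75.8 -38.3  11.1] rv [[0.51, 0.86, -0.0], [0.86, -0.51, 0.0], [-0.0, -0.0, -1.0]] F [0.51 0.95 0.02] j [-0.44  0.11  2.04  0.    1.    0.09]
```

View pics/w4.png

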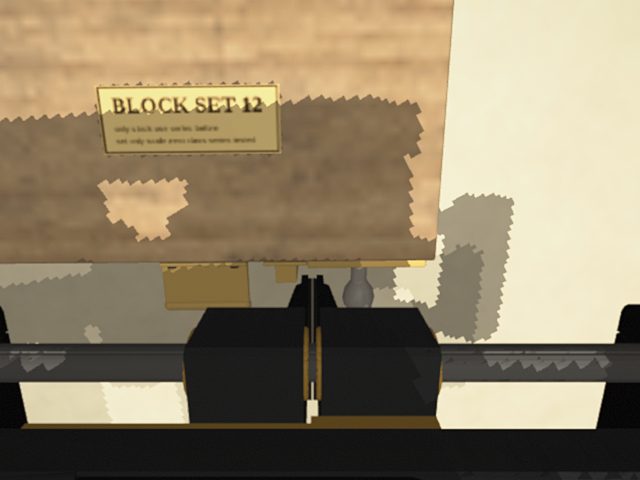

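servo_tool --claw '[0, 0, 0, 0, 0, 0, 0, 0]' --delta_pos '[[0.26, -0.15, 0], [0.52, -0.3, 0], [0.78, -0.45, 0], [1.04, -0.6, 0], [1.3, -0.75, 0], [1.56, -0.9, 0], [1.73, -1, 0], [1.73, -1, 0]]' --rotation '[[0, 0, 0], [0, 0, 0], [0, 0, 0], [0, 0, 0], [0, 0, 0], [0, 0, 0], [0, 0, 0], [0, 0, 0]]'

```text
clock: 6.6
eef_pos: [527.6, -192.2, 12.7]
eef_rot: [0.868, 0.496, -0.0, -0.0]
ft_force: [-2.2, 1.7, 2.2]
gripper_width: 0.5
```

```bash
python3 look.py w5
```

```text
6.6 [ 527.6 -192.2   12.7] [-75.6 -59.5  12.7] rv [[0.51, 0.86, -0.0], [0.86, -0.51, 0.0], [0.0, -0.0, -1.0]] F [-2.24  1.65  2.22] j [-0.44  0.15  1.99  0.    1.    0.09]
```

View pics/w5.png

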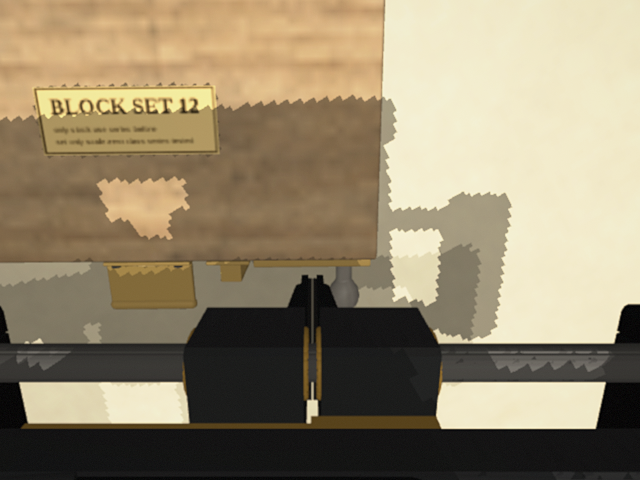

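servo_tool --claw '[0, 0, 0, 0]' --delta_pos '[[0.09, -0.05, 0], [0.17, -0.1, 0], [0.26, -0.15, 0], [0.26, -0.15, 0]]' --rotation '[[0, 0, 0], [0, 0, 0], [0, 0, 0], [0, 0, 0]]'

```text
clock: 6.98
eef_pos: [528.7, -192.5, 12.4]
eef_rot: [0.868, 0.496, -0.001, -0.002]
ft_force: [-6.0, 4.9, 5.9]
gripper_width: 0.3
```

```bash
python3 look.py w6
```

```text
6.9833 [ 528.7 -192.5   12.4] [-75.3 -60.6  12.4] rv [[0.51, 0.86, -0.0], [0.86, -0.51, 0.0], [0.0, -0.0, -1.0]] F [-6.05  4.87  5.85] j [-0.45  0.15  1.99  0.    1.01  0.09]
```

View pics/w6.png

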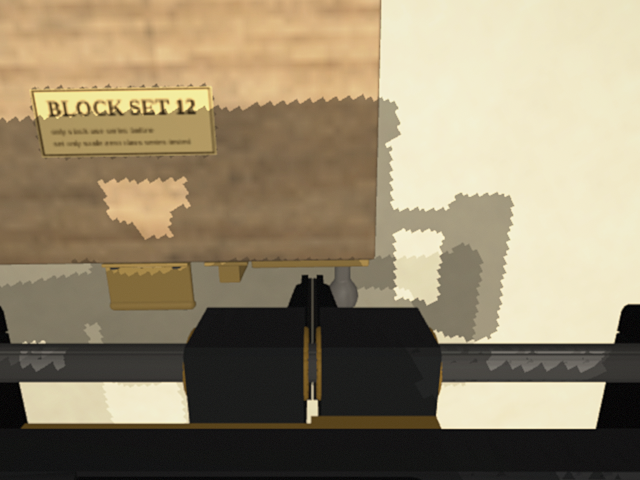

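servo_tool --claw '[0, 0, 0, 0, 0, 0, 0, 0, 0, 0]' --delta_pos '[[-0.4, 0.25, 0], [-0.7, 0.4, 0], [-1.7, -1.3, 0], [-2.7, -3, 0], [-3.7, -4.8, 0], [-3.7, -4.8, 2], [-3.7, -4.8, 5], [-3.7, -4.8, 8], [-3.7, -4.8, 10], [-3.7, -4.8, 10]]' --rotation '[[0, 0, 0], [0, 0, 0], [0, 0, 0], [0, 0, 0], [0, 0, 0], [0, 0, 0], [0, 0, 0], [0, 0, 0], [0, 0, 0], [0, 0, 0]]'

```text
clock: 7.87
eef_pos: [496.4, -244.0, 118.7]
eef_rot: [0.868, 0.496, 0.003, 0.005]
ft_force: [0.2, -0.3, 0.4]
gripper_width: 0.7
```

```bash
python3 look.py w7
```

```text
7.8667 [ 496.4 -244.   118.7] [-136.1  -58.6  118.7] rv [[0.51, 0.86, 0.01], [0.86, -0.51, -0.01], [-0.0, 0.01, -1.0]] F [ 0.16 -0.32  0.38] j [-0.55 -0.02  1.96 -0.    1.18 -0.02]
```

View pics/w7.png

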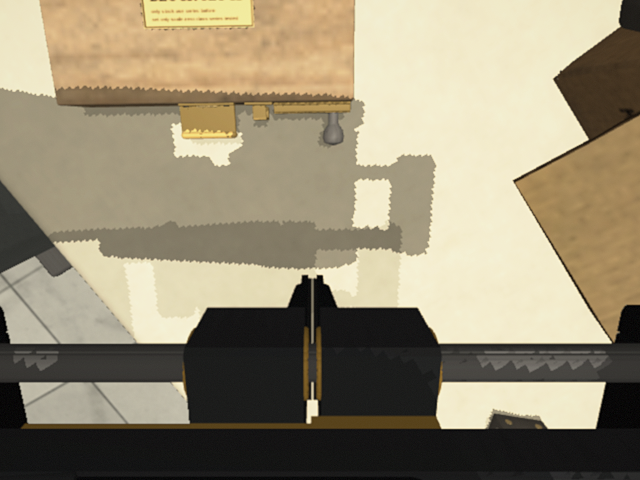

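```bash
python3 - <<'E'
from h import *
from scipy.optimize import least_squares
s=robot.read_state();f,K,E=cam("wrist")
cv2.imwrite("pics/w8.png",f[60:180,:,::-1])
ob=[((-50,85,38),(58,104)),((-50,-85,38),(354,101.5)),((-71,0,34),(208.5,137))]
r=least_squares(lambda p:np.concatenate([proj(K,E,W(p,P))-u for P,u in ob]),p0);print(r.x,r.fun.round(1),s["eef_pos"])
print(tocase(onz(K,E,(333,133),22),r.x),tocase(onz(K,E,(333,133),22)))
print(robot.tip_of("wrist","bolt_knob")[:1])
E
```

```text
[512.04502856 -95.19910428   1.04697328] [-5.1 -0.8  3.7 -1.3  1.4  3.1] [ 495.10110037 -243.15851715  115.97751376]
[-68.  -72.1  22. ] [-67.4 -69.6  22. ]
[{'at': [336.9, 132.1], 'p': 0.73}]
```

servo_tool --claw '[0, 0, 0, 0, 0, 0, 0, 0, 0, 0]' --delta_pos '[[-1, 0.6, 0], [-2, 1.2, 0], [-3, 1.8, 0], [-4, 2.4, 0], [-5, 2.9, 0], [-5, 2.9, 0], [-5, 2.9, 0], [-5, 2.9, 0], [-5, 2.9, 0], [-5, 2.9, 0]]' --rotation '[[0.09, -0.05, 0], [0.17, -0.1, 0], [0.26, -0.15, 0], [0.34, -0.2, 0], [0.43, -0.25, 0], [0.51, -0.3, 0], [0.6, -0.35, 0], [0.68, -0.395, 0], [0.68, -0.395, 0], [0.68, -0.395, 0]]'

```text
clock: 8.85
eef_pos: [441.9, -212.2, 110.1]
eef_rot: [0.803, 0.456, 0.33, -0.194]
ft_force: [0.5, -0.4, 0.7]
gripper_width: 0.6
```

```bash
python3 look.py w9
```

```text
8.85 [ 441.9 -212.2  110.1] [-136.     4.5  110.1] rv [[0.36, 0.86, 0.35], [0.6, -0.51, 0.61], [0.71, -0.01, -0.71]] F [ 0.47 -0.38  0.69] j [-0.96  0.03  2.09  0.7   1.45 -0.67]
```

View pics/w9.png

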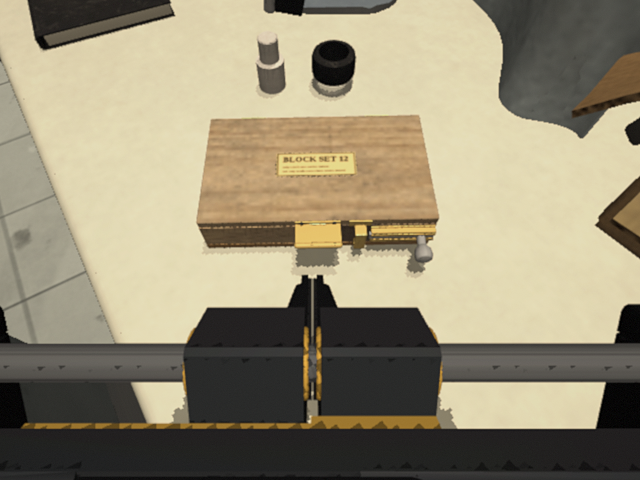

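```bash
python3 - <<'E'
from h import *
s=robot.read_state();f,K,E=cam("wrist");s2=robot.read_state();print(s["eef_pos"],s2["eef_pos"],tocase(s2["eef_pos"]))
cv2.imwrite("pics/w10.png",cv2.resize(f[200:280,280:450],None,fx=4.6,fy=4.6,interpolation=cv2.INTER_CUBIC)[:,:,::-1])
for P in [(-50,85,38),(-50,-85,38),(-71,16,34),(-71,-16,34),(-69,-58,22),(-69,-74,22),(-77,-74,22)]:print(P,proj(K,E,W(p0,P)).round(1))
E
```

```text
[ 442.53032774 -212.19084352  111.21456896] [ 443.01813139 -212.18596511  112.03862298] [-135.4    3.5  112. ]
(-50, 85, 38) [194.  221.7]
(-50, -85, 38) [438.5 220.2]
(-71, 16, 34) [292.9 250.6]
(-71, -16, 34) [340.  250.3]
(-69, -58, 22) [398.5 255.3]
(-69, -74, 22) [421.2 255.2]
(-77, -74, 22) [422.7 265.4]
```

View pics/w10.png

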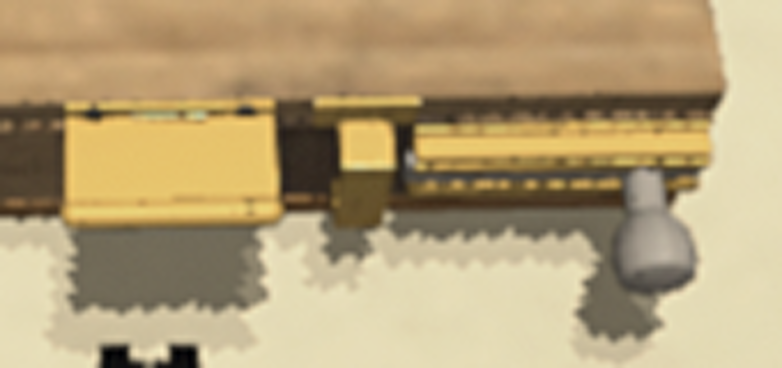

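servo_tool --claw '[0, 0, 0, 0, 0, 0, 0, 0]' --delta_pos '[[0.6, 0.8, -2], [1.2, 1.6, -4.5], [1.2, 1.6, -7], [1.2, 1.6, -9], [1.2, 1.6, -9.9], [1.2, 1.6, -9.9], [1.2, 1.6, -9.9], [1.2, 1.6, -9.9]]' --rotation '[[0, 0, 0], [0, 0, 0], [0, 0, 0], [0, 0, 0], [0, 0, 0], [0, 0, 0], [0, 0, 0], [0, 0, 0]]'

```text
clock: 9.62
eef_pos: [456.0, -197.4, 15.1]
eef_rot: [0.802, 0.459, 0.332, -0.191]
ft_force: [0.2, 1.1, 0.0]
gripper_width: 0.6
```

```bash
python3 look.py w11
```

```text
9.6167 [ 456.  -197.4   15.1] [-116.1   -0.3   15.1] rv [[0.36, 0.86, 0.36], [0.61, -0.51, 0.61], [0.71, -0.0, -0.71]] F [0.15 1.11 0.02] j [-0.92  0.2   2.12  0.75  1.29 -0.78]
```

View pics/w11.png

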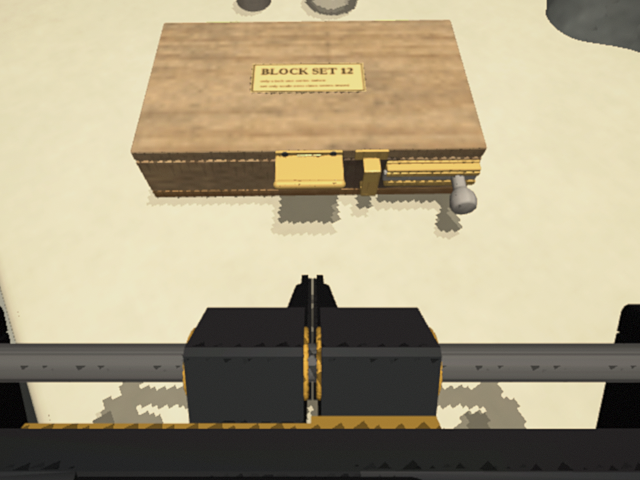

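servo_tool --claw '[0, 0, 0, 0, 0, 0, 0]' --delta_pos '[[0.5, 0.8, -0.25], [1, 1.6, -0.25], [1.4, 2.4, -0.25], [1.8, 3.1, -0.25], [2.2, 3.7, -0.25], [2.4, 4.1, -0.25], [2.4, 4.1, -0.25]]' --rotation '[[0, 0, 0], [0, 0, 0], [0, 0, 0], [0, 0, 0], [0, 0, 0], [0, 0, 0], [0, 0, 0]]'

```text
clock: 10.25
eef_pos: [479.3, -154.5, 11.1]
eef_rot: [0.802, 0.459, 0.331, -0.193]
ft_force: [-0.2, -0.6, -0.6]
gripper_width: 0.4
```

```bash
python3 look.py w12
```

```text
10.25 [ 479.3 -154.5   11.1] [-67.3   1.2  11.1] rv [[0.36, 0.86, 0.35], [0.61, -0.51, 0.61], [0.71, -0.01, -0.71]] F [-0.15 -0.55 -0.65] j [-0.83  0.18  2.14  0.79  1.24 -0.74]
```

View pics/w12.png

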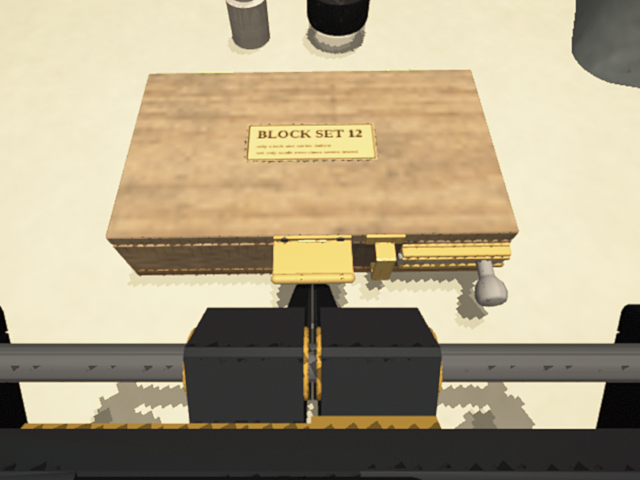

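```bash
python3 - <<'E'
from h import *
c,t=np.cos(p0[2]),np.sin(p0[2]);s2=2**-.5
H=np.array([50,31.]);d=np.array([s2,-s2])
base=np.array([-67.5,12.])
for a in [0,5,10,15,20,25,30,35,40,45,50,55,60,65,70,75,80,85,90,95,98,100]:
    th=np.radians(a)
    if a<=45: C=H+[-121*np.cos(th)+np.sin(th),121*np.sin(th)+np.cos(th)]+12*d
    else: C=H+109*np.array([-np.cos(th),np.sin(th)])
    T=C-11*np.array([s2,s2]);D=T-base
    print(a,T.round(0),"delta cm",(np.array([D[0]*c,D[0]*t,D[1]])/10).round(1))
E
```

```text
0 [-70.  16.] delta cm [-0.1 -0.2  0.4]
5 [-70.  26.] delta cm [-0.1 -0.2  1.4]
10 [-68.  37.] delta cm [-0.  -0.1  2.5]
15 [-66.  47.] delta cm [0.1 0.1 3.5]
20 [-63.  57.] delta cm [0.2 0.4 4.5]
25 [-59.  67.] delta cm [0.5 0.8 5.5]
30 [-54.  76.] delta cm [0.7 1.2 6.4]
35 [-48.  85.] delta cm [1.  1.7 7.3]
40 [-41.  93.] delta cm [1.3 2.3 8.1]
45 [-34. 101.] delta cm [1.7 2.9 8.9]
50 [-28. 107.] delta cm [2.  3.4 9.5]
55 [-20. 113.] delta cm [ 2.4  4.1 10.1]
60 [-12. 118.] delta cm [ 2.8  4.8 10.6]
65 [ -4. 122.] delta cm [ 3.2  5.5 11. ]
70 [  5. 126.] delta cm [ 3.6  6.3 11.4]
75 [ 14. 129.] delta cm [ 4.1  7.  11.7]
80 [ 23. 131.] delta cm [ 4.6  7.8 11.9]
85 [ 33. 132.] delta cm [ 5.   8.7 12. ]
90 [ 42. 132.] delta cm [ 5.5  9.5 12. ]
95 [ 52. 132.] delta cm [ 6.  10.3 12. ]
98 [ 57. 131.] delta cm [ 6.3 10.8 11.9]
100 [ 61. 131.] delta cm [ 6.5 11.1 11.9]
```

servo_tool --claw '[0, 0, 0, 0, 0, 0, 0, 0, 0, 0]' --delta_pos '[[-0.1, -0.2, 0.4], [-0.1, -0.2, 0.9], [-0.1, -0.2, 1.4], [-0.1, -0.2, 2], [0, -0.1, 2.5], [0, 0, 3], [0.1, 0.1, 3.5], [0.2, 0.2, 4], [0.2, 0.4, 4.5], [0.2, 0.4, 4.5]]' --rotation '[[0, 0, 0], [0, 0, 0], [0, 0, 0], [0, 0, 0], [0, 0, 0], [0, 0, 0], [0, 0, 0], [0, 0, 0], [0, 0, 0], [0, 0, 0]]'

```text
clock: 11.13
eef_pos: [481.7, -151.7, 57.4]
eef_rot: [0.802, 0.459, 0.332, -0.192]
ft_force: [-0.1, -0.7, -0.6]
gripper_width: 0.4
```

```bash
python3 look.py w13
```

```text
11.1333 [ 481.7 -151.7   57.4] [-63.7   0.6  57.4] rv [[0.36, 0.86, 0.36], [0.61, -0.51, 0.61], [0.71, -0.0, -0.71]] F [-0.11 -0.65 -0.64] j [-0.83  0.09  2.14  0.78  1.3  -0.67]
```

View pics/w13.png

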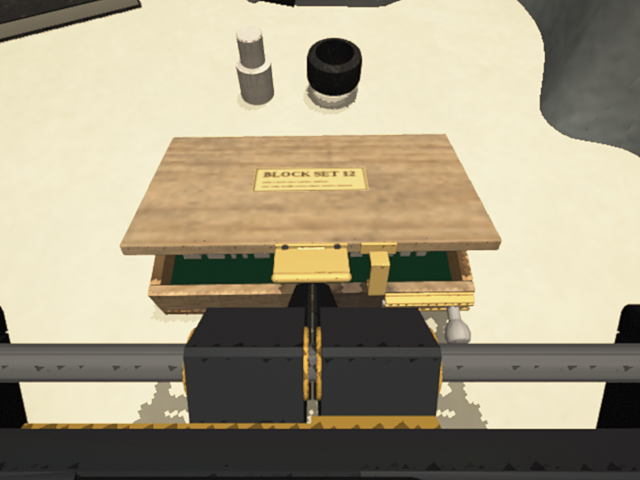

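Lid is lifting cleanly (~18°), the case is unmoved. Continuing to 65°, offsets relative to the 20° waypoint.

servo_tool --claw '[0, 0, 0, 0, 0, 0, 0, 0, 0, 0]' --delta_pos '[[0.3, 0.4, 1], [0.5, 0.8, 1.9], [0.8, 1.3, 2.8], [1.1, 1.9, 3.6], [1.5, 2.5, 4.4], [1.8, 3, 5], [2.2, 3.7, 5.6], [2.6, 4.4, 6.1], [3, 5.1, 6.5], [3, 5.1, 6.5]]' --rotation '[[0, 0, 0], [0, 0, 0], [0, 0, 0], [0, 0, 0], [0, 0, 0], [0, 0, 0], [0, 0, 0], [0, 0, 0], [0, 0, 0], [0, 0, 0]]'

```text
clock: 12.02
eef_pos: [511.9, -99.6, 122.2]
eef_rot: [0.802, 0.459, 0.332, -0.192]
ft_force: [-0.2, -0.2, 0.4]
gripper_width: 0.8
```

```bash
python3 look.py w14
```

```text
12.0167 [511.9 -99.6 122.2] [ -3.5   0.6 122.2] rv [[0.36, 0.86, 0.36], [0.61, -0.51, 0.61], [0.71, -0.0, -0.71]] F [-0.24 -0.17  0.43] j [-0.71 -0.04  2.14  0.8   1.32 -0.5 ]
```

View pics/w14.png

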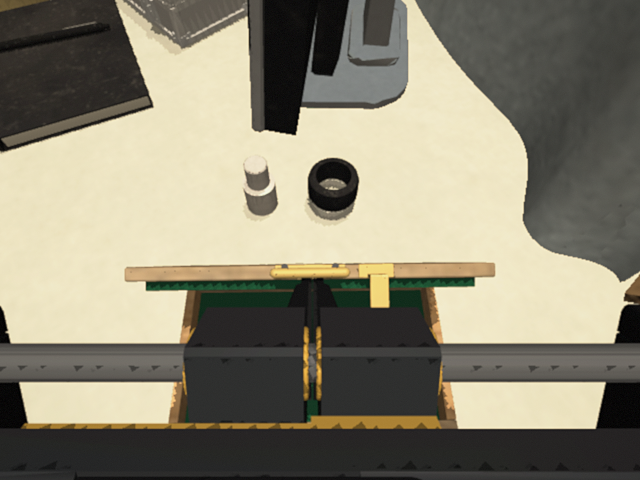

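servo_tool --claw '[0, 0, 0, 0, 0, 0, 0, 0, 0, 0]' --delta_pos '[[0.4, 0.8, 0.4], [0.9, 1.5, 0.7], [1.4, 2.3, 0.9], [1.6, 2.8, 1], [1.8, 3.2, 1], [2.1, 3.6, 1], [2.3, 4, 1], [2.6, 4.4, 1], [2.8, 4.8, 1], [2.8, 4.8, 1]]' --rotation '[[0, 0, 0], [0, 0, 0], [0, 0, 0], [0, 0, 0], [0, 0, 0], [0, 0, 0], [0, 0, 0], [0, 0, 0], [0, 0, 0], [0, 0, 0]]'

```text
clock: 12.9
eef_pos: [539.3, -52.0, 131.1]
eef_rot: [0.802, 0.458, 0.331, -0.193]
ft_force: [-0.2, -0.3, -0.9]
gripper_width: 0.4
```

```bash
python3 look.py w15
```

```text
12.9 [539.3 -52.  131.1] [ 51.4   0.9 131.1] rv [[0.36, 0.86, 0.35], [0.61, -0.51, 0.61], [0.71, -0.01, -0.71]] F [-0.15 -0.3  -0.93] j [-0.6  -0.05  2.14  0.83  1.26 -0.42]
```

View pics/w15.png

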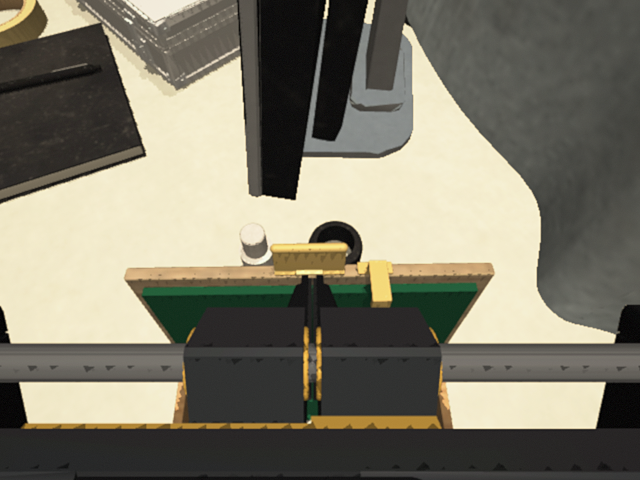

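servo_tool --claw '[0, 0, 0, 0, 0, 0, 0, 0]' --delta_pos '[[-0.5, -0.8, 0], [-1.2, -2, 0.2], [-2.2, -3.8, 1], [-3.4, -5.9, 2], [-4.6, -8, 3.5], [-5.6, -9.7, 5], [-5.6, -9.7, 5], [-5.6, -9.7, 5]]' --rotation '[[0, 0, 0], [0, 0, 0], [0, 0, 0], [0, 0, 0], [0, 0, 0], [0, 0, 0], [0, 0, 0], [0, 0, 0]]'

```text
clock: 13.62
eef_pos: [483.2, -151.4, 181.8]
eef_rot: [0.803, 0.457, 0.332, -0.191]
ft_force: [-0.2, 0.7, 0.2]
gripper_width: 0.2
```

```bash
python3 look.py w16; python3 - <<'E'
from h import *
for n in("scene","top"):
    f,K,E=cam(n); cv2.imwrite(f"pics/{n}1.png",f[:,:,::-1])
E
```

```text
13.6167 [ 483.2 -151.4  181.8] [-62.7  -0.6 181.8] rv [[0.36, 0.86, 0.36], [0.61, -0.51, 0.61], [0.71, -0.0, -0.71]] F [-0.19  0.66  0.23] j [-0.82 -0.1   2.08  0.75  1.47 -0.49]
```

View pics/w16.png

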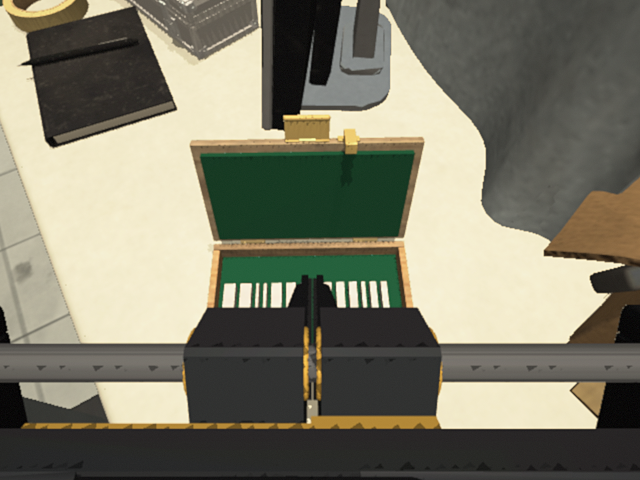

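View pics/scene1.png

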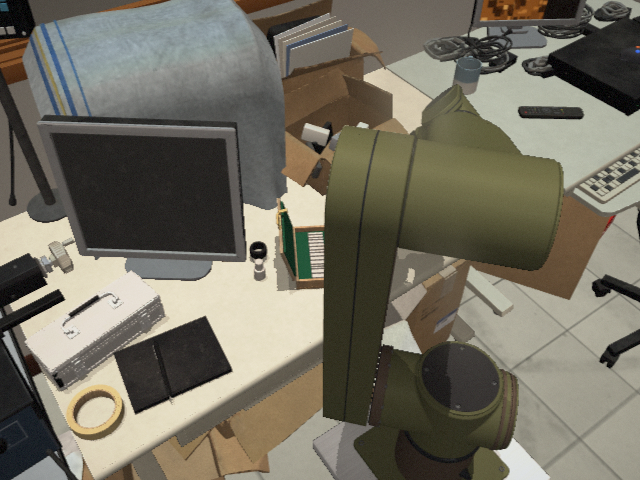

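View pics/top1.png

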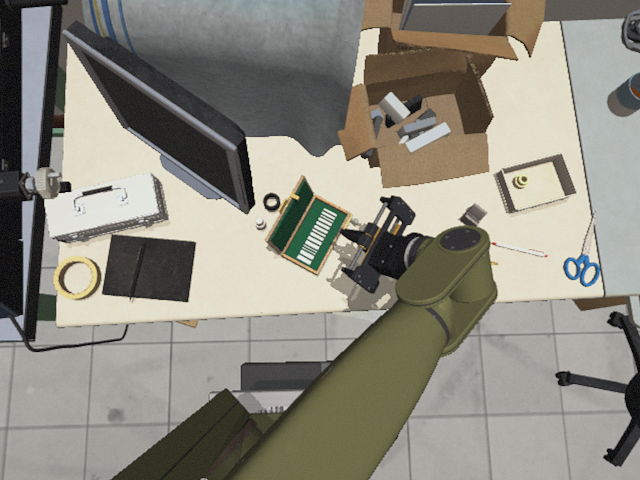

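servo_tool --claw '[0, 0, 0, 0, 0, 0, 0, 0, 0, 0]' --delta_pos '[[-0.8, -1.3, 0.5], [-1.8, -3, 1.5], [-2.8, -5, 3], [-4, -7, 4.5], [-5, -8.6, 6], [-5, -8.6, 6], [-5, -8.6, 6], [-5, -8.6, 6], [-5, -8.6, 6], [-5, -8.6, 6]]' --rotation '[[0, 0, 0], [0, 0, 0], [0, 0, 0], [0, 0, 0], [0, 0, 0], [0, 0, 0], [0, 0, 0], [0, 0, 0], [0, 0, 0], [0, 0, 0]]'

```text
clock: 14.6
eef_pos: [433.1, -234.2, 239.9]
eef_rot: [0.802, 0.458, 0.331, -0.194]
ft_force: [-0.4, 0.7, 0.3]
gripper_width: 0.6
```

```bash
python3 look.py w17; python3 - <<'E'
from h import *
for n in("top","wrist"):
    f,K,E=cam(n)
    if n=="top":cv2.imwrite("pics/topz2.png",cv2.resize(f[170:290,230:400],None,fx=4.2,fy=4.2,interpolation=cv2.INTER_CUBIC)[:,:,::-1])
    L=[(th,proj(K,E,W(p0,(50-121*np.cos(th),0,31+121*np.sin(th)))).round(1)) for th in (1.57,1.7,1.83)]
    print(n,L,[(x["at"],x["p"]) for x in robot.tip_of(n,"lid_lip")][:1],"hinge",proj(K,E,W(p0,(50,0,31))).round(1),[x["at"] for x in robot.tip_of(n,"lid_hinge")][:1])
    for t in("sample_1","loupe","v_block","pen","bolt_knob"):print(t,[x["at"] for x in robot.tip_of(n,t)][:1])
    if n=="wrist":print(proj(K,E,W(p0,(-69,-74,22))))
E
```

```text
14.6 [ 433.1 -234.2  239.9] [-159.4    1.   239.9] rv [[0.36, 0.86, 0.35], [0.61, -0.51, 0.61], [0.71, -0.01, -0.71]] F [-0.41  0.68  0.32] j [-1.   -0.1   1.98  0.68  1.67 -0.54]
top [(1.57, array([296.3, 210.4])), (1.7, array([289.9, 207.1])), (1.83, array([283.7, 204. ]))] [([281.1, 201.8], 0.62)] hinge [297.6 222.8] [[297.0, 222.9]]
sample_1 [[263.7, 226.6]]
loupe [[273.5, 202.8]]
v_block [[469.6, 221.1]]
pen [[139.4, 271.8]]
bolt_knob [[356.3, 221.0]]
wrist [(1.57, array([310.9, 108.5])), (1.7, array([310.8,  96.7])), (1.83, array([310.8,  87.5]))] [([306.5, 85.7], 0.78)] hinge [311.5 190.2] [[309.9, 197.3]]
sample_1 []
loupe []
v_block []
pen [[117.2, 46.5]]
bolt_knob [[386.0, 290.2]]
[385.5810736  291.41942451]
```

View pics/w17.png

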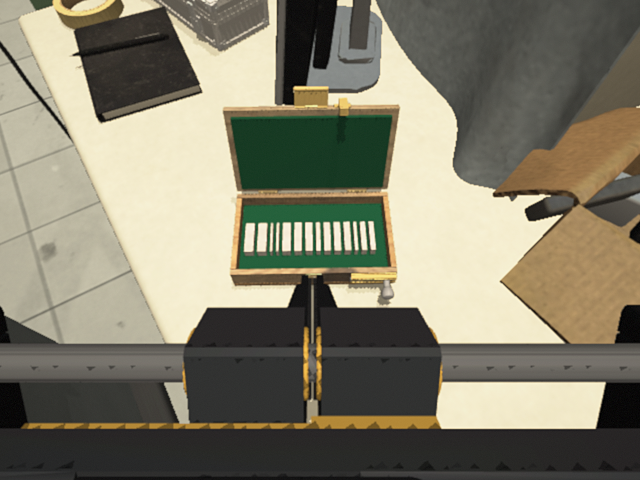

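View pics/topz2.png

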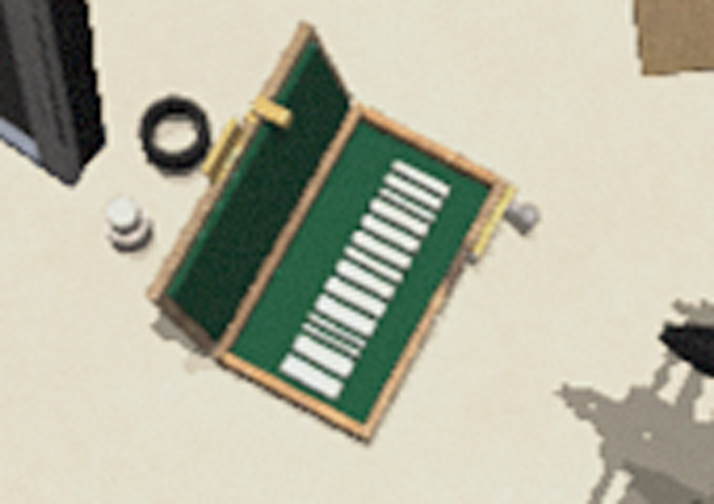

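Both views put the lid at its stop, at about 1.83 rad. The bolt is out, the case corners are where they started, and the neighbours haven't moved.

```bash
python3 -c "
from station import robot
print(robot.finish_job())"
```

```text
the job is handed in; nothing more can be done
None
```

The case is open and the job is handed in, at about 15 s on the clock. I pushed the bolt out by its knob until it hit its stop. Then, with the shut fingertip under the finger lift, I swung the lid up and past upright. It fell back onto its stop, and I withdrew the arm.

**Lid:** the last top and wrist pictures match the lip position expected at 1.83 rad, within about 2–5 px.

**Bolt:** the knob is within about 1 px of its fully withdrawn position. One earlier measurement gave only 12–14 mm of travel, but the arm was still settling, so I relied on the later ones.

**Case and surroundings:** the case outline in the top view is unchanged. The sample and loupe look unmoved in the cropped pictures, although the detector's points for them shifted by 4–6 px. The detector's points for the V-block and pen stayed within 1 px.

**Forces:** the highest reading I saw at the tool was about 10 N, when the bolt reached its stop. I saw no sign of the case sliding.

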